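# Set the detector head of a goniometer to the angle mark

### The arm

A 6-joint arm with a two-finger parallel gripper is mounted at the origin on a cart in front of the work surface, level with it; the furniture and walls round the work are solid. World frame = base frame: x ahead of the robot, y to its left, z up, the work surface at z = 0. Lengths are in m, angles in rad, forces in N, time in s.
With the tool pointing down it reaches from about 0.325 to 0.75 m from the base axis. Payload 7.6 kg.
Tool frame: the origin (TCP) lies on the centre line of the jaws, within the pads' length; the fingertips stand robot.tip_reach ahead of it and the grasp point (between the pads) lies 3 mm ahead of it (robot.tip_reach is the distance from the TCP to the fingertips, in m); x points along the fingers, y is the direction in which the jaws open and shut, and the axes are right-handed (so a half turn about x gives the same grasp; the last joint's range is limited). The gripper opens to 85 mm and grips with 20 to 120 N. Pads are 22 mm wide; open, the fingers measure 114 mm over their backs; the gripper's body (76 mm by 85 mm) begins 54 mm behind the grasp point. The pads swing forward as they close: fully open they stand 13 mm farther back than shut.
Start: joints at [-1.224, 0.052, 1.401, -0, 1.689, -0.07], TCP at [0.213, -0.48, 0.253] pointing down, gripper open.
Joint ranges: [-2.9, 2.9], [-0.91, 2.17], [0.12, 2.37], [-1.06, 4.2], [0.26, 2.73], [-2.93, 2.93]. Speed limits (rad/s): [2.57, 2.57, 3.01, 3.14, 3.14, 3.14].

### API

Orientations are given as a rotation vector (axis times angle).
In Python, from plant import robot gives the robot as it stands. The module is installed in compiled form; this text tells all that it offers.
- The arm moves only by the tool step_arm, never from a script. Its argument "steps" is a list that holds one entry, the list of rows, each a list of 5 numbers: the shift along the tool's x, y, z in m, then the turn about the tool's x in degrees, then the closure in counts, from 0 (fully open) to 255 (shut). In form: [[[tx, ty, tz, spin, grip], ...]]. A call has 1 to 5 rows; each row shifts and turns the commanded pose from where the row before left it, along the tool's axes as they then stand; what a row does not reach is not made up. A row lasts 1/10 s, in which the tool goes at most 50 mm and 8.59 degrees, less where a joint would pass 70% of its speed; a pose out of reach is approached as far as the arm can. A call is refused whole if a number of a shift passes 0.05 or a number of a turn 8.59, either way. A call with a gripper value outside its range is refused whole. The fingers move at their own pace and stop on an object; "force" is the grip in N (left out, the last holds). Time passes only in rows, so rows that do not move let the fingers close. It gives the time, the measured TCP pose, the force and the opening at its end, in the units of the state.
- robot.observe(): the state, without advancing time (a new reading comes with each control period).
- robot.get_image(name): name is "scene" or "side" or "wrist"; returns (picture, depth): 420x560x3 uint8, blue, green, red; 420x560 float32, m along the optical axis (not along the pixel's ray), 0 where there is no reading.
- robot.calibration(name): a dict with "mtx" (3x3 intrinsics, pixels), "D" ([k1, k2, p1, p2, k3] as OpenCV has them; the pictures are not rectified), "R" (3x3) and "t" (3): a world point X has camera coordinates R X + t. Camera axes: x right, y down, z forward; pixel columns grow to the right and rows downward; lengths in m; the calibration is good to about 2 mm. A picture is of the moment at which its call begins: read the wrist's pose just before it. calibration takes no time and is no camera call; for the wrist camera it gives the pose at the moment of the call.
- robot.close_job(): hands the job in, once; it reports no verdict.
The state is a dict: "clock": time; "joint_pos": joint angles; "joint_vel": joint speeds; "effort": joint torques, N m; "position": TCP position; "eef_rot": TCP orientation; "contact_force": force on the tool from outside, world axes, zero at the start; "wrist_torque": the same for the moment, N m; "gripper_width": opening from 0.0 (shut) to 1.0 (fully open).
Only numpy, scipy, OpenCV 4.12 (cv2) and the standard library are available. Lean on these libraries where they do the work, as an engineer would, in place of code of your own. Each camera call takes 0.05 s, during which the arm holds its last target. There are 200 camera calls.

### The job

Loosen the goniometer's clamp knob until the turntable is free, swing the detector head round until its yellow pointer stands at the red angle mark, then retighten the knob firmly but gently, to about 0.32 N m, so that the turntable is held there. Never force the head round against the clamp or overtighten it, and leave the sample vial and the bottles where they stand.

Things in the scene. Friction and masses are not known exactly. Their poses are not given: they have to be found in the camera images.
- knob_grip (a point): Centre of the grip bar of the black clamp knob, on the knob's upright axis, over the turntable's edge, 88 mm from the pivot, on a grey bridge whose top is 28 mm below this point. The bar is 44 mm long, 13 mm thick, 30 mm high (top 13 mm above this point, underside 17 mm below). Site x runs along the bar, z up.
- clamp_shoe: Brake shoe under the grey bridge, pressed on the turntable by the knob: about 25 N at a tightening torque of 0.32 N m (0.1 above the drag). The knob angle at which it touches differs from setup to setup, and grows by up to 0.55 rad as the turntable, slightly out of true, is swung towards the mark; so tightness must be felt, not measured.
- head_grip (a point): On the upright black round detector head, 30 mm in diameter, on its axis, 20 mm below its flat top and 85 mm above the base's underside; the head stands up from the turntable 82 mm from the pivot and can be gripped from above. With the clamp loose it swings on a level circle about the pivot at under 2 N.
- detector_arm (a joint): Angle of the turntable with the detector head, rad, counter-clockwise seen from above, range -0.95 to 0.95; stays where it is left. At 0 the head is on the opposite side of the pivot from the knob.
- pointer_tip (a point): Tip of the yellow pointer that sticks out from under the detector head over the white dial, 118 mm from the pivot.
- mark_tip (a point): Tip of the red angle mark, a small red tab clipped on the rim of the white dial, at 118 mm from the pivot and 12 mm lower than the pointer; the pointer is at the mark when its tip stands above this point.
- goniometer: The fixed round base, 276 mm in diameter; origin on the pivot axis at its underside, on the worktop; x points from the pivot towards the knob, z up. The turntable's top is 27 mm above the underside.
- vial_mid (a point): Centre of the small glass sample vial (19 mm in diameter, 58 mm tall, top 94 mm above the worktop) that stands loose on the sample stage at the pivot.
- green_mid (a point): Centre of the white bottle with a green cap, 52x58x135 mm, a bystander.
- brown_mid (a point): Centre of the small brown glass bottle, 55x55x113 mm, a bystander.
- clamp_screw (a joint): Angle of the knob's screw, rad, growing clockwise seen from above (tightening); range -2.4 to 2.0. Its thread drags with a steady 0.22 N m, so it stays where it is left; once the shoe touches, the tightening torque rises further by about 0.4 N m per rad, and loosening is easier. Starts clamped, 0.1 to 0.6 rad past touching. The grip sits on a rubber hub that twists 1 rad per N m.

How it is judged:
By the outcome, as a careful person would: the job done as asked, in the order asked, and still so for the second after the job is handed in, with the robot touching nothing.
It also fails if it takes over 72 s, if anything falls off the work surface, if the arm or the gripper's body presses on something with over 40 N, if the wrist force passes 120 N, or if a joint passes its speed limit or range.

## Working session

There is one attempt and no reset: what is moved stays moved. The work goes in short steps, Python scripts to look and compute and a tool call to move; the robot and the scene stay as the last step left them, time stands still between calls to the robot, and variables do not carry over. Pictures are saved under pics/ and viewed, about 8 in all and at most 12, crops included, and the job is handed in when it is done.

Besides the shell and the picture viewer there is one more tool, called by a JSON object that holds its "method" and its "body", one argument or row to a line. step_arm: Moves the arm, as the interface text tells. Its arguments: {"type":"object","properties":{"steps":{"type":"array","items":{"type":"array","items":{"type":"array","items":{"type":"number"}}}},"force":{"type":"number"}},"required":["steps"]}

```bash
mkdir -p pics; python3 - <<'E'
from plant import robot
import cv2,numpy as np
s=robot.observe(); print({k:np.round(v,3).tolist() for k,v in s.items()}, robot.tip_reach)
for n in ["scene","side","wrist"]:
    im,d=robot.get_image(n); cv2.imwrite(f"pics/{n}0.png",im); np.save(f"{n}0.npy",d)
    c=robot.calibration(n); print(n,np.round(c["mtx"],1).tolist(),np.round(c["D"],3),np.round(-c["R"].T@c["t"],3))
E
```

```text
{'clock': 0.0, 'joint_pos': [-1.224, 0.053, 1.402, -0.0, 1.689, -0.07], 'joint_vel': [-0.0, -0.0, -0.0, 0.001, -0.0, 0.0], 'effort': [0.0, -38.166, -36.019, -0.0, 0.006, 0.0], 'position': [0.212, -0.48, 0.252], 'eef_rot': [1.992, 0.423, -1.993], 'contact_force': [-0.066, 0.235, -0.477], 'wrist_torque': [0.036, -0.009, -0.009], 'gripper_width': 1.002} 0.022
scene [[544.9, 0.0, 289.9], [0.0, 544.9, 211.1], [0.0, 0.0, 1.0]] [-0.154  0.     0.     0.     0.   ] [-0.094  0.929  1.172]
side [[437.6, 0.0, 282.3], [0.0, 437.6, 215.5], [0.0, 0.0, 1.0]] [0.033 0.    0.    0.    0.   ] [0.074 0.696 0.823]
wrist [[338.0, 0.0, 273.7], [0.0, 338.0, 210.3], [0.0, 0.0, 1.0]] [0.008 0.    0.    0.    0.   ] [ 0.282 -0.448  0.372]
```

View pics/scene0.png

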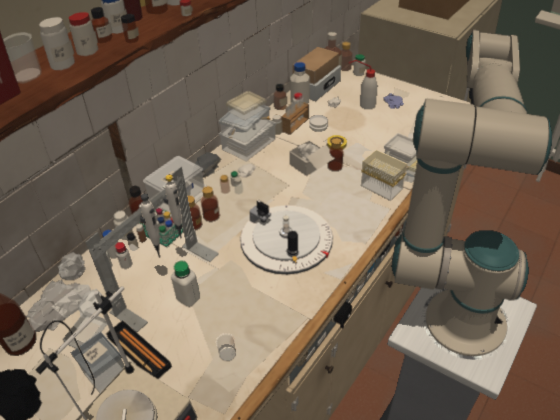

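View pics/side0.png

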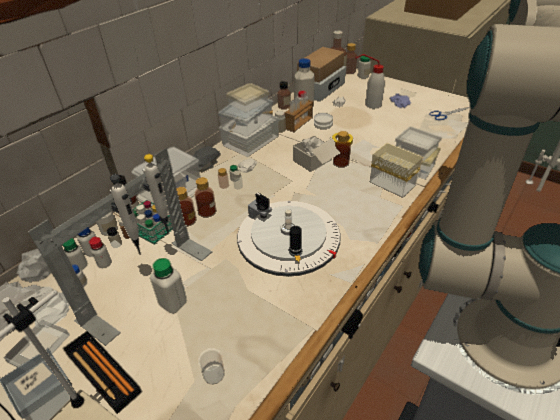

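The goniometer is seen in both views. In the scene view the knob is at (262,211), the head top at about (293,234), the pointer at (294,259), the red mark at (326,253) and the vial at (286,222). In the side view they are at (262,200), (296,230), (298,259), (333,253) and (288,215).

```bash
cat > h.py <<'E'
import cv2,numpy as np
from scipy.spatial.transform import Rotation as Ro
def ray(c,uv):
    p=cv2.undistortPoints(np.array([[uv]],float),c["mtx"],c["D"])[0,0]
    return -c["R"].T@c["t"], c["R"].T@np.array([p[0],p[1],1.])
def plane(c,uv,z):
    o,d=ray(c,uv); return o+d*(z-o[2])/d[2]
def tri(cs,uvs):
    A=np.zeros((3,3));b=np.zeros(3);L=[]
    for c,uv in zip(cs,uvs):
        o,d=ray(c,uv);d=d/np.linalg.norm(d);P=np.eye(3)-np.outer(d,d);A+=P;b+=P@o;L.append((o,P))
    X=np.linalg.solve(A,b); return X,[round(float(np.linalg.norm(P@(X-o))),4) for o,P in L]
def proj(c,X):
    return cv2.projectPoints(np.array([X],float),cv2.Rodrigues(c["R"])[0],c["t"],c["mtx"],c["D"])[0][0,0]
def blobs(im,lo,hi,box=None,n=4):
    h=cv2.cvtColor(im,cv2.COLOR_BGR2HSV); m=cv2.inRange(h,np.array(lo),np.array(hi))
    if box: 
        k=np.zeros_like(m);x0,y0,x1,y1=box;k[y0:y1,x0:x1]=1;m=m*k
    _,_,st,ce=cv2.connectedComponentsWithStats(m)
    o=sorted(range(1,len(st)),key=lambda i:-st[i,4])[:n]
    return [(int(st[i,4]),ce[i].round(1).tolist(),st[i,:4].tolist()) for i in o],m
def tool(s): return Ro.from_rotvec(s["eef_rot"]).as_matrix()
E
python3 - <<'E'
from h import *
from plant import robot
C={n:robot.calibration(n) for n in["scene","side"]}
I={n:cv2.imread(f"pics/{n}0.png") for n in C}
for n,box in(("scene",(235,195,345,275)),("side",(230,185,350,280))):
    print(n,"red",blobs(I[n],(0,150,90),(6,255,255),box,3)[0]);print("yel",blobs(I[n],(15,150,120),(35,255,255),box,3)[0]);print("blk",blobs(I[n],(0,0,0),(180,255,55),box,5)[0])
cs=[C["scene"],C["side"]]
for k,a,b in(("knob",(262,208),(262,199)),("headtop",(293,234),(296,229)),("ptr",(294,260),(298,259)),("mark",(326,253),(333,253)),("vialtop",(286,217),(288,210))):
    X,e=tri(cs,[a,b]);print(k,X.round(3),e, plane(cs[0],a,.03).round(3))
print(tool(robot.observe()).round(3))
E
```

```text
scene red [(9, [325.6, 253.1], [323, 252, 5, 4])]
yel [(13, [294.2, 258.2], [293, 256, 4, 5])]
blk [(178, [292.1, 242.6], [288, 232, 9, 23]), (119, [262.0, 209.1], [257, 203, 11, 13]), (6, [262.2, 220.7], [261, 220, 4, 2]), (2, [286.5, 273.0], [286, 273, 2, 1])]
side red [(21, [331.9, 252.0], [328, 250, 8, 6])]
yel [(24, [297.3, 257.7], [295, 255, 6, 7])]
blk [(288, [294.9, 239.6], [289, 226, 13, 30]), (183, [287.1, 268.5], [241, 252, 93, 24]), (173, [261.7, 202.5], [256, 194, 13, 17]), (54, [256.6, 214.3], [249, 210, 18, 8]), (5, [268.2, 210.6], [267, 210, 3, 2])]
knob [0.603 0.064 0.148] [0.0006, 0.0006] [ 0.683 -0.035  0.03 ]
headtop [0.502 0.062 0.1  ] [0.0007, 0.0007] [0.541 0.005 0.03 ]
ptr [0.458 0.121 0.074] [0.0006, 0.0006] [0.481 0.089 0.03 ]
mark [ 0.453 -0.043 -0.045] [0.0006, 0.0006] [0.42  0.017 0.03 ]
vialtop [0.546 0.033 0.118] [0.001, 0.001] [ 0.599 -0.043  0.03 ]
[[-0.     0.405 -0.914]
 [ 0.001 -0.914 -0.405]
 [-1.    -0.001 -0.   ]]
```

{"method": "step_arm", "body": {
  "steps": [
    [[-0.004, -0.026, -0.038, 0, 0], [-0.004, -0.026, -0.038, 0, 0], [-0.004, -0.026, -0.038, 0, 0], [-0.004, -0.026, -0.038, 0, 0], [-0.004, -0.026, -0.038, 0, 0]]
  ]
}}

```text
clock: 0.65
position: [0.3342, -0.2826, 0.2733]
eef_rot: [1.992, 0.421, -1.992]
contact_force: [1.3, -0.1, -0.0]
gripper_width: 1.002
```

{"method": "step_arm", "body": {
  "steps": [
    [[-0.004, -0.026, -0.038, 0, 0], [-0.004, -0.026, -0.038, 0, 0], [-0.004, -0.026, -0.038, 0, 0], [-0.004, -0.026, -0.038, 0, 0], [0, 0, 0, 0, 0]]
  ]
}}

```text
clock: 1.15
position: [0.4323, -0.1236, 0.2895]
eef_rot: [1.989, 0.428, -1.987]
contact_force: [0.4, -0.9, 0.8]
gripper_width: 1.0
```

```bash
cat > snap.py <<'E'
import sys,pickle
from h import *
from plant import robot
def snap(t):
    c=robot.calibration("wrist"); s=robot.observe(); im,d=robot.get_image("wrist")
    cv2.imwrite(f"pics/{t}.png",im); pickle.dump((c,s,im,d),open(t+".pkl","wb")); return c,s,im,d
if __name__=="__main__":
    c,s,im,d=snap(sys.argv[1]); print(s["clock"],s["position"].round(4),tool(s).round(3).tolist(),(-c["R"].T@c["t"]).round(3))
E
python3 snap.py w1
```

```text
1.15 [ 0.4323 -0.1236  0.2895] [[0.001, 0.411, -0.912], [0.001, -0.912, -0.411], [-1.0, -0.001, -0.001]] [ 0.501 -0.092  0.409]
```

{"method": "step_arm", "body": {
  "steps": [
    [[0, -0.026, -0.038, 0, 0], [0, -0.026, -0.038, 0, 0], [0, -0.026, -0.038, 0, 0], [0, 0, 0, 0, 0], [0, 0, 0, 0, 0]]
  ]
}}

```text
clock: 1.7
position: [0.5031, -0.0106, 0.2886]
eef_rot: [1.99, 0.421, -1.993]
contact_force: [-0.6, -0.2, 0.8]
gripper_width: 1.002
```

```bash
python3 snap.py w2; python3 - <<'E'
import cv2
cv2.imwrite('pics/w12.png',cv2.hconcat([cv2.resize(cv2.imread(f'pics/{n}.png'),(400,300)) for n in('w1','w2')]))
E
```

```text
1.7 [ 0.5031 -0.0106  0.2886] [[-0.001, 0.405, -0.914], [-0.0, -0.914, -0.405], [-1.0, -0.0, 0.002]] [0.572 0.021 0.408]
```

View pics/w2.png

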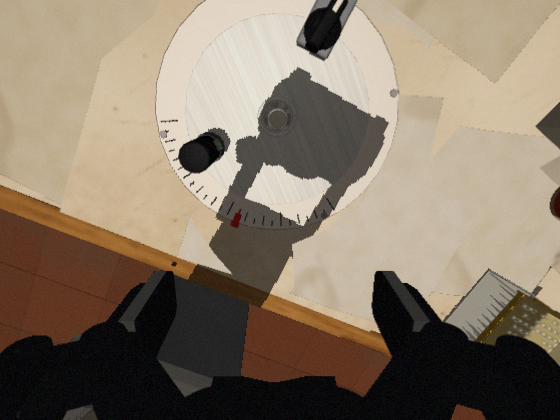

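The wrist view w2 shows the vial/pivot at (278,118), the head's top at about (190,157), the knob at (325,28) and the red mark at (237,215). The pointer is hidden by the head. I'll measure from w1 and w2.

```bash
python3 - <<'E'
from h import *
import pickle
for t in("w1","w2"):
    c,s,im,d=pickle.load(open(t+".pkl","rb"))
    print(t,"red",blobs(im,(0,150,60),(6,255,255),None,3)[0],"yel",blobs(im,(15,150,100),(35,255,255),(0,0,420,260),3)[0])
    print("blk",blobs(im,(0,0,0),(180,255,40),(100,0,420,260),5)[0])
c,s,im,d=pickle.load(open("w2.pkl","rb"))
def at(u,v):
    o,r=ray(c,(u,v)); return (o+r*d[int(v),int(u)]).round(3), float(d[int(v),int(u)])
for k,p in dict(pivot=(278,118),head=(190,157),knob=(318,36),knob2=(330,22),mark=(236,218),dial=(380,150),turnt=(220,80)).items(): print(k,*at(*p))
E
```

```text
w1 red [(134, [167.4, 126.9], [161, 115, 12, 21]), (57, [550.8, 111.7], [547, 103, 9, 19]), (2, [551.0, 103.5], [551, 103, 1, 2])] yel [(3597, [88.3, 176.4], [0, 130, 187, 92]), (512, [278.3, 253.4], [252, 244, 61, 16]), (121, [108.7, 49.1], [100, 43, 20, 12])]
blk [(1220, [116.0, 29.0], [100, 2, 39, 48]), (697, [195.0, 244.7], [156, 227, 81, 33]), (630, [124.8, 246.2], [100, 227, 57, 33]), (251, [156.4, 223.2], [138, 211, 43, 27]), (216, [140.8, 38.3], [129, 19, 19, 36])]
w2 red [(91, [235.9, 219.8], [230, 209, 11, 19])] yel [(3038, [76.5, 226.6], [0, 186, 182, 74])]
blk [(1386, [323.0, 27.6], [304, 0, 44, 54]), (1170, [200.2, 152.4], [179, 132, 46, 40]), (13, [229.8, 208.0], [227, 202, 7, 13]), (8, [280.0, 216.5], [280, 213, 1, 8]), (7, [328.7, 201.7], [327, 199, 4, 6])]
pivot [0.562 0.012 0.092] 0.3047986328601837
head [0.5   0.071 0.105] 0.30296790599823
knob [0.572 0.021 0.408] 0.0
knob2 [0.649 0.005 0.098] 0.27620553970336914
mark [0.432 0.009 0.018] 0.4118577539920807
dial [ 0.575 -0.112  0.014] 0.39091062545776367
turnt [0.571 0.082 0.027] 0.35675501823425293
```

View pics/w1.png

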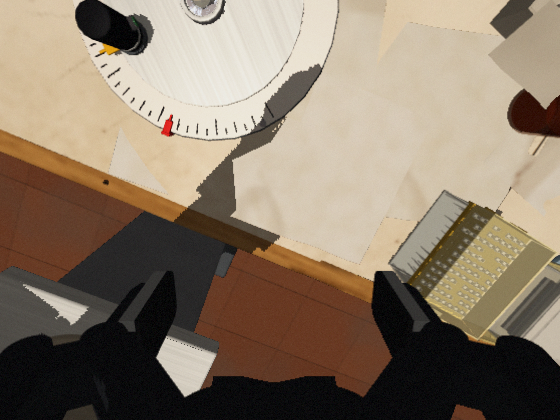

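{"method": "step_arm", "body": {
  "steps": [
    [[0, 0.018, -0.03, 0, 0], [0, 0.018, -0.03, 0, 0], [0, 0, 0, 0, 0], [0, 0, 0, 0, 0]]
  ]
}}

```text
clock: 2.15
position: [0.5724, -0.0206, 0.2886]
eef_rot: [1.992, 0.419, -1.995]
contact_force: [-0.4, -0.8, 0.1]
gripper_width: 0.998
```

```bash
python3 snap.py w3; cat > pts.py <<'E'
from h import *
import pickle,sys
def load(t): return pickle.load(open(t+".pkl","rb"))
def cloud(t):
    c,s,im,d=load(t); v,u=np.mgrid[0:420,0:560]
    p=cv2.undistortPoints(np.stack([u,v],-1).reshape(-1,1,2).astype(float),c["mtx"],c["D"])[:,0]
    P=np.c_[p,np.ones(len(p))]*d.reshape(-1,1); W=(P-c["t"])@c["R"]
    return W.reshape(420,560,3),d>0,im,s
E
python3 - <<'E'
from pts import *
from plant import robot
print(robot.observe()["joint_pos"].round(3))
for t in("w1","w2","w3"):
    W,ok,im,s=cloud(t); v=im.max(2); 
    z=W[...,2]; X=W[...,0];Y=W[...,1]
    def rep(n,m):
        p=W[m]; 
        if len(p)>8:
            mid=(p[:,:2].max(0)+p[:,:2].min(0))/2
            print(t,n,len(p),p.mean(0).round(4),"mid",mid.round(4),"size",np.ptp(p,axis=0).round(3)); return p
    p=rep("knobtop",ok&(abs(z-.1)<.006)&(np.hypot(X-.649,Y-.005)<.04)&(v<80))
    if p is not None:
        (cx,cy),(w,h),a=cv2.minAreaRect((p[:,:2]*1000).astype(np.float32)); ev=np.linalg.eigh(np.cov(p[:,:2].T))[1][:,1]; print("  rect",cx,cy,w,h,"axis deg",np.degrees(np.arctan2(ev[1],ev[0])))
    p=rep("headtop",ok&(abs(z-.105)<.004)&(np.hypot(X-.495,Y-.065)<.05))
    if p is not None: print("  circ",cv2.minEnclosingCircle((p[:,:2]*1000).astype(np.float32)))
    p=rep("vialtop",ok&(abs(z-.092)<.006)&(np.hypot(X-.562,Y-.012)<.03))
    h=cv2.cvtColor(im,cv2.COLOR_BGR2HSV)
    red=((h[...,0]<7)&(h[...,1]>150)&(h[...,2]>60)&ok&(abs(z-.02)<.012)); p=rep("red",red&(np.hypot(X-.562,Y-.012)<.16))
    ye=(abs(h[...,0].astype(int)-25)<10)&(h[...,1]>150)&(h[...,2]>90)&ok&(abs(z-.03)<.015); p=rep("yel",ye&(np.hypot(X-.562,Y-.012)<.13))
    # dial edge: top plane fit
    m=ok&(z>.008)&(z<.022)&(np.hypot(X-.562,Y-.012)<.16); p=rep("dial",m)
E
```

```text
2.15 [ 0.5724 -0.0206  0.2886] [[-0.002, 0.402, -0.915], [-0.0, -0.915, -0.402], [-1.0, -0.0, 0.001]] [0.642 0.011 0.408]
[-0.1    0.182  1.189 -0.     1.771  1.056]
w1 headtop 1155 [0.5009 0.0672 0.1037] mid [0.5007 0.0676] size [0.029 0.03  0.006]
  circ ((501.0428466796875, 67.64171600341797), 15.08918571472168)
w1 red 131 [0.4296 0.0079 0.0172] mid [0.4318 0.0079] size [0.023 0.009 0.01 ]
w1 yel 116 [0.4806 0.0841 0.0296] mid [0.4794 0.0839] size [0.011 0.017 0.006]
w1 dial 10937 [ 0.4974 -0.0366  0.0135] mid [0.5209 0.0067] size [0.203 0.263 0.014]
w2 knobtop 758 [0.6458 0.0077 0.0971] mid [0.648  0.0074] size [0.041 0.018 0.006]
  rect 648.5202026367188 7.460513114929199 12.944273948669434 42.287052154541016 axis deg 169.421077885452
w2 headtop 824 [0.5015 0.0679 0.1038] mid [0.5011 0.0679] size [0.028 0.029 0.005]
  circ ((500.9275817871094, 68.0130615234375), 14.839765548706055)
w2 vialtop 250 [0.5612 0.0129 0.0924] mid [0.5612 0.0127] size [0.016 0.016 0.008]
w2 red 91 [0.4295 0.0084 0.0173] mid [0.4321 0.0083] size [0.024 0.01  0.011]
w2 dial 17082 [0.5602 0.0133 0.0135] mid [0.5575 0.0131] size [0.275 0.274 0.012]
w3 knobtop 733 [0.6487 0.0071 0.0974] mid [0.6488 0.007 ] size [0.044 0.018 0.006]
  rect 648.9853515625 7.036838531494141 12.937590599060059 43.76154327392578 axis deg 171.59311460584803
w3 headtop 705 [0.5019 0.0677 0.1038] mid [0.5013 0.068 ] size [0.029 0.029 0.005]
  circ ((501.517822265625, 67.56841278076172), 14.93799877166748)
w3 vialtop 228 [0.562  0.0128 0.0922] mid [0.5616 0.0128] size [0.016 0.016 0.008]
w3 red 78 [0.4297 0.0085 0.0174] mid [0.4323 0.0082] size [0.024 0.009 0.009]
w3 dial 16627 [0.5782 0.0181 0.0136] mid [0.5592 0.0127] size [0.279 0.274 0.012]
```

View pics/w3.png

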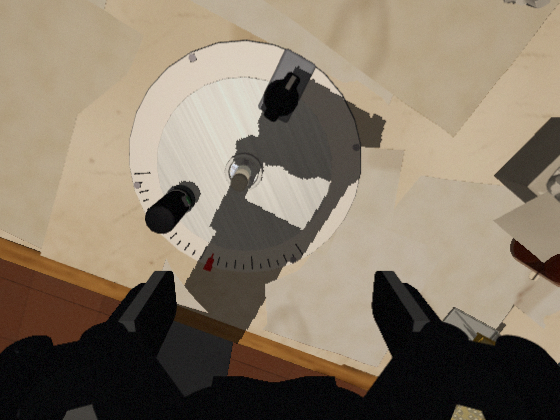

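w3 shows the knob at (283,96), the vial top at (241,172), the head's top at (160,217) and the mark at (209,262). The three views agree on:

| Item | Position |
|---|---|
| Knob | (0.649, 0.007), top 0.0975, bar at −9.5° |
| Pivot | (0.561, 0.013) |
| Head | (0.501, 0.068) |

The head has to swing about 44° CCW to reach the mark.

{"method": "step_arm", "body": {
  "steps": [
    [[0, 0, 0, 8.3, 0], [0, 0, 0, 8.3, 0], [0, 0, 0, 8.3, 0], [0, 0, 0, 8.3, 0], [0, 0, 0, 0, 0]]
  ]
}}

```text
clock: 2.7
position: [0.5718, -0.0193, 0.2906]
eef_rot: [-2.138, 0.176, 2.134]
contact_force: [-0.1, 0.7, 0.0]
gripper_width: 0.997
```

{"method": "step_arm", "body": {
  "steps": [
    [[0, -0.02, -0.0355, 0, 0], [0.02, -0.0199, -0.0353, 0, 0], [0.04, 0, 0, 0, 0], [0.04, 0, 0, 0, 0], [0, 0, 0, 0, 0]]
  ]
}}

```text
clock: 3.2
position: [0.6461, 0.0089, 0.1825]
eef_rot: [-2.126, 0.171, 2.151]
contact_force: [-1.1, -0.3, -2.0]
gripper_width: 1.0
```

```bash
cat > st.py <<'E'
from plant import robot
from h import *
s=robot.observe(); R=tool(s)
print(round(s["clock"],2),s["position"].round(4),"yaw_y",round(float(np.degrees(np.arctan2(R[1,1],R[0,1]))),2),"down",R[:,0].round(3),"F",s["contact_force"].round(2),"T",s["wrist_torque"].round(3),"j6",s["joint_pos"][5].round(3),"w",s["gripper_width"])
E
python3 st.py
```

```text
3.2 [0.6461 0.0089 0.1825] yaw_y -99.13 down [-0.012  0.    -1.   ] F [-1.08 -0.26 -1.97] T [-0.025  0.028 -0.01 ] j6 1.687 w 0.9995496181686311
```

{"method": "step_arm", "body": {
  "steps": [
    [[0.03, 0, 0, 0, 0], [0.02, 0, 0, 0, 0], [0, 0, 0, 0, 0], [0, 0, 0, 0, 0]]
  ]
}}

```text
clock: 3.6
position: [0.6495, 0.0088, 0.1423]
eef_rot: [-2.141, 0.173, 2.134]
contact_force: [0.5, -0.1, 0.3]
gripper_width: 1.003
```

```bash
python3 st.py
```

```text
3.6 [0.6495 0.0088 0.1423] yaw_y -99.26 down [ 0.003 -0.    -1.   ] F [ 0.47 -0.14  0.27] T [ 0.03  -0.026  0.004] j6 1.689 w 1.0031881630512238
```

{"method": "step_arm", "body": {
  "steps": [
    [[0.025, 0.0018, 0.0004, 0, 0], [0.025, 0, 0, 0, 0], [0.004, 0, 0, 0, 0], [0, 0, 0, 0, 0], [0, 0, 0, 0, 0]]
  ]
}}

```text
clock: 4.1
position: [0.6495, 0.0073, 0.0882]
eef_rot: [-2.141, 0.174, 2.132]
contact_force: [-0.5, 0.1, -0.0]
gripper_width: 0.999
```

```bash
python3 st.py
```

```text
4.1 [0.6495 0.0073 0.0882] yaw_y -99.3 down [ 0.004 -0.    -1.   ] F [-0.48  0.15 -0.04] T [ 0.021  0.006 -0.073] j6 1.688 w 0.999393895222558
```

Now I'll close on the bar gently.

{"method": "step_arm", "body": {
  "steps": [
    [[0, 0, 0, 0, 255], [0, 0, 0, 0, 255], [0, 0, 0, 0, 255], [0, 0, 0, 0, 255], [0, 0, 0, 0, 255]]
  ],
  "force": 30
}}

```text
clock: 4.6
position: [0.6485, 0.0069, 0.086]
eef_rot: [-2.138, 0.175, 2.136]
contact_force: [-2.7, -2.3, 5.5]
gripper_width: 0.367
```

{"method": "step_arm", "body": {
  "steps": [
    [[0, 0, 0, 0, 255], [0, 0, 0, 0, 255], [0, 0, 0, 0, 255], [0, 0, 0, 0, 255]]
  ]
}}

```text
clock: 5.0
position: [0.6485, 0.0069, 0.086]
eef_rot: [-2.138, 0.175, 2.136]
contact_force: [-2.3, -2.8, 4.6]
gripper_width: 0.365
```

```bash
python3 st.py
```

```text
5.0 [0.6485 0.0069 0.086 ] yaw_y -99.34 down [ 0.001 -0.001 -1.   ] F [-2.25 -2.77  4.62] T [-0.601  0.403 -0.009] j6 1.688 w 0.3653394232516623
```

The opening stopped at 31 mm, so the tips are pinching the round hub under the bar. I'll open, rise 7 mm and grip again.

{"method": "step_arm", "body": {
  "steps": [
    [[0, 0, 0, 0, 100], [0, 0, 0, 0, 100], [-0.007, 0, 0, 0, 100], [0, 0, 0, 0, 100]]
  ]
}}

```text
clock: 5.4
position: [0.6488, 0.0076, 0.0935]
eef_rot: [-2.139, 0.174, 2.135]
contact_force: [0.9, 0.3, 0.5]
gripper_width: 0.606
```

{"method": "step_arm", "body": {
  "steps": [
    [[0, 0, 0, 0, 255], [0, 0, 0, 0, 255], [0, 0, 0, 0, 255], [0, 0, 0, 0, 255], [0, 0, 0, 0, 255]]
  ]
}}

```text
clock: 5.9
position: [0.6492, 0.0068, 0.0945]
eef_rot: [-2.14, 0.175, 2.133]
contact_force: [-2.5, -1.7, 8.4]
gripper_width: 0.146
```

```bash
python3 st.py
```

```text
5.9 [0.6492 0.0068 0.0945] yaw_y -99.34 down [ 0.003 -0.001 -1.   ] F [-2.53 -1.69  8.44] T [-0.255  0.275  0.021] j6 1.688 w 0.14648541957809003
```

{"method": "step_arm", "body": {
  "steps": [
    [[-0.001, 0, 0, -5, 255], [0, 0, 0, -5, 255], [0, 0, 0, -5, 255], [0, 0, 0, 0, 255]]
  ]
}}

```text
clock: 6.3
position: [0.6491, 0.0066, 0.0945]
eef_rot: [2.173, 0.106, -2.167]
contact_force: [1.4, -3.5, 5.4]
gripper_width: 0.144
```

```bash
python3 st.py
```

```text
6.3 [0.6491 0.0066 0.0945] yaw_y -84.32 down [ 0.003 -0.001 -1.   ] F [ 1.43 -3.51  5.41] T [-0.525 -0.265 -0.048] j6 1.426 w 0.14392935898333623
```

{"method": "step_arm", "body": {
  "steps": [
    [[0, 0, 0, -8, 255], [0, 0, 0, -7, 255], [0, 0, 0, 0, 255], [0, 0, 0, 0, 255]]
  ]
}}

```text
clock: 6.7
position: [0.6491, 0.0064, 0.0945]
eef_rot: [2.028, 0.364, -2.023]
contact_force: [0.8, -4.3, 5.9]
gripper_width: 0.143
```

```bash
python3 st.py
```

```text
6.7 [0.6491 0.0064 0.0945] yaw_y -69.52 down [ 0.003 -0.001 -1.   ] F [ 0.85 -4.29  5.92] T [-0.639 -0.231 -0.122] j6 1.167 w 0.142834171610736
```

{"method": "step_arm", "body": {
  "steps": [
    [[0, 0, 0, -8, 255], [0, 0, 0, -7, 255], [0, 0, 0, 0, 255], [0, 0, 0, 0, 255]]
  ]
}}

```text
clock: 7.1
position: [0.6492, 0.0062, 0.0945]
eef_rot: [1.869, 0.594, -1.864]
contact_force: [1.3, -6.1, 4.5]
gripper_width: 0.145
```

```bash
python3 st.py
```

```text
7.1 [0.6492 0.0062 0.0945] yaw_y -54.53 down [ 0.003 -0.002 -1.   ] F [ 1.3  -6.06  4.5 ] T [-0.704 -0.299 -0.16 ] j6 0.905 w 0.1450211205106375
```

{"method": "step_arm", "body": {
  "steps": [
    [[0, 0, 0, -8, 255], [0, 0, 0, -7, 255], [0, 0, 0, 0, 255], [0, 0, 0, 0, 255]]
  ]
}}

```text
clock: 7.5
position: [0.6493, 0.006, 0.0945]
eef_rot: [1.698, 0.796, -1.694]
contact_force: [3.5, -6.3, 4.4]
gripper_width: 0.142
```

```bash
python3 st.py
```

```text
7.5 [0.6493 0.006  0.0945] yaw_y -39.54 down [ 0.003 -0.002 -1.   ] F [ 3.49 -6.34  4.44] T [-0.783 -0.458 -0.134] j6 0.643 w 0.1417336979861228
```

{"method": "step_arm", "body": {
  "steps": [
    [[0, 0, 0, -8, 255], [0, 0, 0, 0, 255], [0, 0, 0, 0, 255]]
  ]
}}

```text
clock: 7.8
position: [0.6494, 0.0059, 0.0946]
eef_rot: [1.603, 0.892, -1.599]
contact_force: [3.0, -6.6, 4.3]
gripper_width: 0.146
```

```bash
python3 st.py
```

```text
7.8 [0.6494 0.0059 0.0946] yaw_y -31.55 down [ 0.004 -0.002 -1.   ] F [ 2.98 -6.59  4.33] T [-0.879 -0.436 -0.215] j6 0.504 w 0.14585186697764682
```

{"method": "step_arm", "body": {
  "steps": [
    [[0, 0, 0, -8, 255], [0, 0, 0, 0, 255], [0, 0, 0, 0, 255]]
  ]
}}

```text
clock: 8.1
position: [0.6495, 0.0058, 0.0945]
eef_rot: [1.506, 0.982, -1.502]
contact_force: [4.1, -6.4, 4.2]
gripper_width: 0.146
```

```bash
python3 st.py
```

```text
8.1 [0.6495 0.0058 0.0945] yaw_y -23.55 down [ 0.004 -0.002 -1.   ] F [ 4.13 -6.44  4.16] T [-0.904 -0.555 -0.212] j6 0.364 w 0.14647114035649608
```

{"method": "step_arm", "body": {
  "steps": [
    [[0, 0, 0, -8, 255], [0, 0, 0, 0, 255], [0, 0, 0, 0, 255]]
  ]
}}

```text
clock: 8.4
position: [0.6496, 0.0058, 0.0945]
eef_rot: [1.407, 1.064, -1.404]
contact_force: [4.5, -6.3, 3.2]
gripper_width: 0.143
```

```bash
python3 st.py
```

```text
8.4 [0.6496 0.0058 0.0945] yaw_y -15.55 down [ 0.004 -0.002 -1.   ] F [ 4.49 -6.32  3.16] T [-0.857 -0.615 -0.223] j6 0.225 w 0.14312729197904828
```

The torque has levelled at 0.22 N m, which is the thread drag alone, so the clamp is loose. I'll unwind the hub, release and rise.

{"method": "step_arm", "body": {
  "steps": [
    [[0, 0, 0, 6, 255], [0, 0, 0, 6, 255], [0, 0, 0, 0, 255], [0, 0, 0, 0, 0], [0, 0, 0, 0, 0]]
  ]
}}

```text
clock: 8.9
position: [0.648, 0.0076, 0.0928]
eef_rot: [1.552, 0.945, -1.553]
contact_force: [0.1, 0.3, -0.3]
gripper_width: 0.476
```

{"method": "step_arm", "body": {
  "steps": [
    [[0, 0, 0, 0, 0], [-0.03, 0, 0, 0, 0], [-0.04, 0, 0, 0, 0], [-0.02, 0, 0, 0, 0], [0, 0, 0, 0, 0]]
  ]
}}

```text
clock: 9.4
position: [0.6496, 0.0077, 0.1875]
eef_rot: [1.555, 0.941, -1.545]
contact_force: [0.2, -0.2, 0.6]
gripper_width: 1.002
```

```bash
python3 st.py
```

```text
9.4 [0.6496 0.0077 0.1875] yaw_y -27.33 down [ 0.007 -0.    -1.   ] F [ 0.2  -0.17  0.61] T [-0.013 -0.039 -0.039] j6 0.432 w 1.0022951540517553
```

{"method": "step_arm", "body": {
  "steps": [
    [[0, 0, 0, 7.5, 100], [0, 0, 0, 7.5, 100], [0, 0, 0, 0, 100]]
  ]
}}

```text
clock: 9.7
position: [0.6476, 0.0077, 0.1812]
eef_rot: [1.728, 0.765, -1.733]
contact_force: [0.9, -0.4, -0.1]
gripper_width: 0.611
```

{"method": "step_arm", "body": {
  "steps": [
    [[0, -0.0375, 0.0139, 0, 100], [0, -0.0375, 0.0139, 0, 100], [0, -0.0375, 0.0139, 0, 100], [0, -0.0375, 0.0139, 0, 100], [0, 0, 0, 0, 100]]
  ]
}}

```text
clock: 10.2
position: [0.4959, 0.0688, 0.1814]
eef_rot: [1.722, 0.771, -1.73]
contact_force: [0.3, -0.3, 0.7]
gripper_width: 0.605
```

```bash
python3 st.py; python3 snap.py w4; python3 - <<'E'
from pts import *
W,ok,im,s=cloud("w4"); z=W[...,2]; X=W[...,0];Y=W[...,1]
m=ok&(abs(z-.105)<.004)&(np.hypot(X-.501,Y-.068)<.03); p=W[m]; print(len(p),cv2.minEnclosingCircle((p[:,:2]*1000).astype(np.float32)) if len(p) else 0)
E
```

```text
10.2 [0.4959 0.0688 0.1814] yaw_y -41.99 down [-0.004  0.    -1.   ] F [ 0.33 -0.29  0.68] T [-0.041 -0.072 -0.01 ] j6 0.797 w 0.6049686927859882
10.2 [0.4959 0.0688 0.1814] [[-0.004, 0.743, -0.669], [0.0, -0.669, -0.743], [-1.0, -0.004, 0.003]] [0.547 0.126 0.301]
1610 ((501.2000732421875, 68.43452453613281), 14.803569793701172)
```

{"method": "step_arm", "body": {
  "steps": [
    [[0.02, 0.0035, -0.003, 0, 100], [0.03, 0, 0, 0, 100], [0, 0, 0, 0, 100], [0, 0, 0, 0, 100]]
  ]
}}

```text
clock: 10.65
position: [0.5049, 0.0668, 0.1332]
eef_rot: [1.728, 0.765, -1.73]
contact_force: [0.5, 0.3, 1.0]
gripper_width: 0.61
```

```bash
python3 st.py
```

```text
10.65 [0.5049 0.0668 0.1332] yaw_y -42.28 down [-0.001 -0.    -1.   ] F [0.49 0.34 0.96] T [-0.032 -0.029  0.02 ] j6 0.797 w 0.6096909396408617
```

{"method": "step_arm", "body": {
  "steps": [
    [[0, -0.0037, 0.0015, 0, 100], [0.023, 0, 0, 0, 100], [0.022, 0, 0, 0, 100], [0, 0, 0, 0, 100], [0, 0, 0, 0, 100]]
  ]
}}

```text
clock: 11.15
position: [0.5014, 0.0686, 0.0897]
eef_rot: [1.73, 0.764, -1.728]
contact_force: [-0.0, -1.2, 0.6]
gripper_width: 0.606
```

```bash
python3 st.py
```

```text
11.15 [0.5014 0.0686 0.0897] yaw_y -42.31 down [ 0.001  0.    -1.   ] F [-0.01 -1.22  0.64] T [-0.026  0.026 -0.002] j6 0.801 w 0.6061233070680704
```

{"method": "step_arm", "body": {
  "steps": [
    [[0, 0, 0, 0, 255], [0, 0, 0, 0, 255], [0, 0, 0, 0, 255], [0, 0, 0, 0, 255]]
  ],
  "force": 20
}}

```text
clock: 11.55
position: [0.5024, 0.0681, 0.0904]
eef_rot: [1.732, 0.761, -1.725]
contact_force: [2.7, -3.6, 7.3]
gripper_width: 0.341
```

```bash
python3 st.py
```

```text
11.55 [0.5024 0.0681 0.0904] yaw_y -42.34 down [ 0.005 -0.001 -1.   ] F [ 2.75 -3.6   7.33] T [-0.45  -0.436  0.03 ] j6 0.802 w 0.34064134228716714
```

Gripped: the opening is 29 mm, matching the 30 mm head. I'll swing it CCW along the arc in 4° rows.

{"method": "step_arm", "body": {
  "steps": [
    [[0, 0.0002, 0.0056, -4, 255], [0, 0.0002, 0.0056, -4, 255], [0, 0, 0, 0, 255]]
  ]
}}

```text
clock: 11.85
position: [0.4952, 0.0591, 0.0904]
eef_rot: [1.637, 0.862, -1.63]
contact_force: [2.5, -2.8, 6.7]
gripper_width: 0.339
```

```bash
cat > sw.py <<'E'
exec(open("st.py").read())
r=s["position"][:2]-np.array([.5614,.0128]); print("r",np.hypot(*r).round(4),"ang",np.degrees(np.arctan2(r[1],r[0])).round(2)%360, "Ftan/rad in tool y,z",(R.T@s["contact_force"]).round(2))
E
python3 sw.py
```

```text
11.85 [0.4952 0.0591 0.0904] yaw_y -34.25 down [ 0.004 -0.    -1.   ] F [ 2.54 -2.83  6.71] T [-0.371 -0.296 -0.089] j6 0.643 w 0.33891989591114813
r 0.0808 ang 145.07 Ftan/rad in tool y,z [-6.7   3.72  0.9 ]
```

{"method": "step_arm", "body": {
  "steps": [
    [[0, 0.0002, 0.0056, -4, 255], [0, 0.0002, 0.0056, -4, 255], [0, 0.0002, 0.0056, -4, 255], [0, 0.0002, 0.0056, -4, 255], [0, 0, 0, 0, 255]]
  ]
}}

```text
clock: 12.35
position: [0.485, 0.039, 0.0904]
eef_rot: [1.442, 1.039, -1.437]
contact_force: [0.2, -2.3, 9.0]
gripper_width: 0.349
```

```bash
python3 sw.py
```

```text
12.35 [0.485  0.039  0.0904] yaw_y -18.27 down [ 0.003 -0.001 -1.   ] F [ 0.23 -2.31  8.98] T [-0.371  0.117 -0.225] j6 0.324 w 0.34918406605496966
r 0.0808 ang 161.11 Ftan/rad in tool y,z [-8.98  0.98  2.12]
```

{"method": "step_arm", "body": {
  "steps": [
    [[0, 0.0002, 0.0056, -4, 255], [0, 0.0002, 0.0056, -4, 255], [0, 0.0002, 0.0056, -4, 255], [0, 0.0002, 0.0056, -4, 255], [0, 0, 0, 0, 255]]
  ]
}}

```text
clock: 12.85
position: [0.4806, 0.0168, 0.0903]
eef_rot: [1.239, 1.188, -1.237]
contact_force: [-3.0, -2.8, 10.4]
gripper_width: 0.342
```

```bash
python3 sw.py; python3 snap.py w5; python3 - <<'E'
from plant import robot
import cv2
im,_=robot.get_image("side"); im2,_=robot.get_image("scene")
w=cv2.imread("pics/w5.png"); a=cv2.resize(im[180:290,220:360],None,fx=2.8,fy=2.8,interpolation=cv2.INTER_CUBIC)
w=cv2.resize(w,(400,300)); a=cv2.resize(a,(400,300)); cv2.imwrite("pics/c5.png",cv2.hconcat([w,a]))
E
```

```text
12.85 [0.4806 0.0168 0.0903] yaw_y -2.28 down [ 0.002 -0.001 -1.   ] F [-3.05 -2.78 10.42] T [-0.477  0.53  -0.271] j6 -0.001 w 0.34227830512773105
r 0.0809 ang 177.2 Ftan/rad in tool y,z [-10.43  -2.91   2.91]
12.85 [0.4806 0.0168 0.0903] [[0.002, 0.999, -0.04], [-0.001, -0.04, -0.999], [-1.0, 0.002, 0.001]] [0.483 0.094 0.21 ]
```

View pics/c5.png

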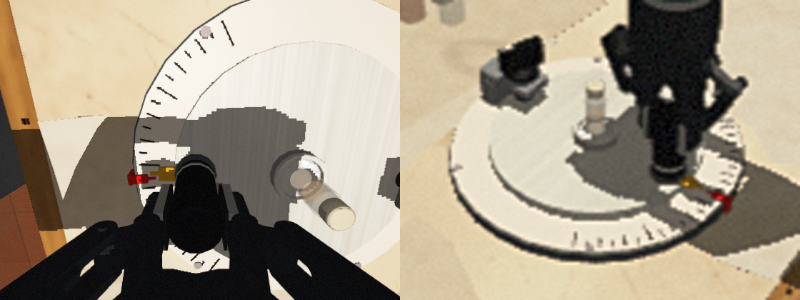

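In c5's left panel the yellow pointer is at (166,172) and the red mark at (140,178), nearly in line. Next I measure both angles about the pivot.

```bash
cat > ang.py <<'E'
from pts import *
def ang(t,P=(.5614,.0128)):
    W,ok,im,s=cloud(t); c=load(t)[0]; h=cv2.cvtColor(im,cv2.COLOR_BGR2HSV).astype(int); z=W[...,2]; r=np.hypot(W[...,0]-P[0],W[...,1]-P[1])
    red=((h[...,0]<7)|(h[...,0]>174))&(h[...,1]>150)&(h[...,2]>50); ye=(abs(h[...,0]-24)<9)&(h[...,1]>140)&(h[...,2]>70)
    for n,m,zz in(("red",red,.018),("yel",ye,.030)):
        m=m&ok&(abs(z-zz)<.012)&(r>.09)&(r<.15); p=W[m]
        a=np.degrees(np.arctan2(p[:,1]-P[1],p[:,0]-P[0]))%360; rr=r[m]
        o=np.argsort(rr); print(t,n,len(p),"z",np.median(p[:,2]).round(4),"r",rr.min().round(4),rr.max().round(4),"ang mean",a.mean().round(2),"mid",((a.min()+a.max())/2).round(2),"near r118:",a[abs(rr-.118)<.004].mean().round(2),[ (round(x,4),round(float(a[(rr>=x)&(rr<x+.005)].mean()),2)) for x in np.arange(.095,.14,.005) if ((rr>=x)&(rr<x+.005)).any()])
if __name__=="__main__":
    import sys
    for t in sys.argv[1:]: ang(t)
E
python3 ang.py w1 w2 w3 w5
```

```text
w1 red 133 z 0.0174 r 0.1182 0.1411 ang mean 182.16 mid 182.06 near r118: 182.01 [(np.float64(0.115), 181.85), (np.float64(0.12), 182.24), (np.float64(0.125), 182.09), (np.float64(0.13), 182.12), (np.float64(0.135), 182.31), (np.float64(0.14), 181.85)]
w1 yel 118 z 0.0295 r 0.0987 0.1178 ang mean 138.61 mid 138.1 near r118: 137.68 [(np.float64(0.095), 140.58), (np.float64(0.1), 139.68), (np.float64(0.105), 138.48), (np.float64(0.11), 137.66), (np.float64(0.115), 137.7)]
w2 red 106 z 0.0176 r 0.1176 0.1413 ang mean 181.86 mid 181.88 near r118: 181.88 [(np.float64(0.115), 181.88), (np.float64(0.12), 181.89), (np.float64(0.125), 181.85), (np.float64(0.13), 181.94), (np.float64(0.135), 181.8), (np.float64(0.14), 181.92)]
  return _methods._mean(a, axis=axis, dtype=dtype,
  ret = ret.dtype.type(ret / rcount)
Traceback (most recent call last):
  File "ang.py", line 11, in <module>
    for t in sys.argv[1:]: ang(t)
                           ~~~^^^
  File "ang.py", line 8, in ang
    o=np.argsort(rr); print(t,n,len(p),"z",np.median(p[:,2]).round(4),"r",rr.min().round(4),rr.max().round(4),"ang mean",a.mean().round(2),"mid",((a.min()+a.max())/2).round(2),"near r118:",a[abs(rr-.118)<.004].mean().round(2),[ (round(x,4),round(float(a[(rr>=x)&(rr<x+.005)].mean()),2)) for x in np.arange(.095,.14,.005) if ((rr>=x)&(rr<x+.005)).any()])
                                                                          ~~~~~~^^
ValueError: zero-size array to reduction operation minimum which has no identity
```

```bash
python3 ang.py w5 2>&1 | cut -c1-330; python3 - <<'E'
from pts import *
W,ok,im,s=cloud("w5")
# image-only: rays to planes
c=load("w5")[0];h=cv2.cvtColor(im,cv2.COLOR_BGR2HSV).astype(int)
print("depth at yel/red",[(float(load('w5')[3][v,u])) for u,v in((231,241),(196,249))])
ye=((abs(h[...,0]-24)<9)&(h[...,1]>140)&(h[...,2]>70)); v,u=np.nonzero(ye); k=(u>150)&(u<300)&(v>190)&(v<290); print("yel px",k.sum(),u[k].min(),u[k].max(),v[k].min(),v[k].max())
for q in(u[k].min(),u[k].min()+6):
    vv=v[k][abs(u[k]-q)<=2].mean(); X=plane(c,(float(q),float(vv)),.0295); d=X[:2]-[.5614,.0128]; print(q,vv,X.round(4),np.hypot(*d).round(4),np.degrees(np.arctan2(d[1],d[0]))%360)
E
```

```text
w5 red 457 z 0.0173 r 0.1171 0.1413 ang mean 181.49 mid 181.68 near r118: 181.73 [(np.float64(0.115), 181.7), (np.float64(0.12), 181.69), (np.float64(0.125), 181.59), (np.float64(0.13), 181.64), (np.float64(0.135), 181.28), (np.float64(0.14), 181.09)]
w5 yel 531 z 0.0299 r 0.0979 0.1186 ang mean 176.76 mid 176.94 near r118: 177.07 [(np.float64(0.095), 176.3), (np.float64(0.1), 176.74), (np.float64(0.105), 176.79), (np.float64(0.11), 176.88), (np.float64(0.115), 177.08)]
depth at yel/red [0.1939181536436081, 0.20883004367351532]
yel px 536 210 246 233 252
210 242.5 [0.4432 0.0191 0.0295] 0.1184 176.92784855266214
216 242.5 [0.4466 0.019  0.0295] 0.1149 176.9054322409886
```

The pointer is at 177.0° and the mark at about 181.8°, so 4.7° more.

{"method": "step_arm", "body": {
  "steps": [
    [[0, 0.0001, 0.0033, -2.3, 255], [0, 0.0001, 0.0034, -2.4, 255], [0, 0, 0, 0, 255], [0, 0, 0, 0, 255]]
  ]
}}

```text
clock: 13.4
position: [0.4805, 0.0103, 0.0903]
eef_rot: [1.179, 1.226, -1.179]
contact_force: [-4.9, -4.6, 12.6]
gripper_width: 0.343
```

```bash
python3 sw.py; python3 snap.py w6; python3 ang.py w6 2>&1 | cut -c1-330
```

```text
13.4 [0.4805 0.0103 0.0903] yaw_y 2.32 down [ 0.002 -0.001 -1.   ] F [-4.89 -4.61 12.6 ] T [-0.594  0.754 -0.313] j6 -0.095 w 0.3431494630817238
r 0.0809 ang 181.8 Ftan/rad in tool y,z [-12.6   -5.05   4.43]
13.4 [0.4805 0.0103 0.0903] [[0.002, 0.999, 0.041], [-0.001, 0.041, -0.999], [-1.0, 0.001, 0.001]] [0.477 0.087 0.21 ]
w6 red 464 z 0.0172 r 0.1169 0.1413 ang mean 181.49 mid 181.69 near r118: 181.64 [(np.float64(0.115), 181.63), (np.float64(0.12), 181.67), (np.float64(0.125), 181.56), (np.float64(0.13), 181.62), (np.float64(0.135), 181.31), (np.float64(0.14), 181.3)]
w6 yel 534 z 0.0298 r 0.0979 0.1188 ang mean 181.33 mid 181.61 near r118: 181.68 [(np.float64(0.095), 180.96), (np.float64(0.1), 181.29), (np.float64(0.105), 181.37), (np.float64(0.11), 181.46), (np.float64(0.115), 181.66)]
```

The pointer is on the mark, within 0.1°. Now I release and recheck.

{"method": "step_arm", "body": {
  "steps": [
    [[0, 0, 0, 0, 100], [0, 0, 0, 0, 100], [0, 0, 0, 0, 100]]
  ]
}}

```text
clock: 13.75
position: [0.4798, 0.0112, 0.088]
eef_rot: [1.178, 1.229, -1.179]
contact_force: [-0.5, 0.2, 0.4]
gripper_width: 0.608
```

```bash
python3 sw.py; python3 snap.py w7; python3 ang.py w7 2>&1 | cut -c1-330
```

```text
13.75 [0.4798 0.0112 0.088 ] yaw_y 2.39 down [-0.001  0.    -1.   ] F [-0.53  0.16  0.44] T [-0.026  0.031 -0.048] j6 -0.096 w 0.6081192056391442
r 0.0816 ang 181.11 Ftan/rad in tool y,z [-0.43 -0.53 -0.18]
13.75 [0.4798 0.0112 0.088 ] [[-0.001, 0.999, 0.042], [0.0, 0.042, -0.999], [-1.0, -0.001, -0.0]] [0.476 0.088 0.208]
w7 red 474 z 0.0172 r 0.1169 0.1415 ang mean 181.49 mid 181.71 near r118: 181.66 [(np.float64(0.115), 181.65), (np.float64(0.12), 181.67), (np.float64(0.125), 181.57), (np.float64(0.13), 181.63), (np.float64(0.135), 181.3), (np.float64(0.14), 181.27)]
w7 yel 551 z 0.0298 r 0.0979 0.1186 ang mean 181.35 mid 181.8 near r118: 181.59 [(np.float64(0.095), 180.98), (np.float64(0.1), 181.38), (np.float64(0.105), 181.36), (np.float64(0.11), 181.41), (np.float64(0.115), 181.6)]
```

{"method": "step_arm", "body": {
  "steps": [
    [[-0.03, 0, 0, 0, 100], [-0.03, 0, 0, 7.4, 100], [-0.04, 0, 0, 7.4, 100], [0, 0, 0, 7.4, 100], [0, 0, 0, 7.4, 100]]
  ]
}}

```text
clock: 14.3
position: [0.4806, 0.0111, 0.1896]
eef_rot: [1.555, 0.941, -1.551]
contact_force: [0.1, -0.9, -0.2]
gripper_width: 0.611
```

{"method": "step_arm", "body": {
  "steps": [
    [[0, 0.038, -0.0184, 0, 100], [0, 0.038, -0.0184, 0, 100], [0, 0.038, -0.0184, 0, 100], [0, 0.038, -0.0184, 0, 100], [0, 0, 0, 0, 100]]
  ]
}}

```text
clock: 14.8
position: [0.6513, 0.0068, 0.1831]
eef_rot: [1.546, 0.949, -1.555]
contact_force: [-0.6, -0.7, 0.3]
gripper_width: 0.607
```

{"method": "step_arm", "body": {
  "steps": [
    [[0, 0, 0, 0, 100]]
  ]
}}

```text
clock: 14.9
position: [0.6488, 0.0071, 0.1863]
eef_rot: [1.548, 0.948, -1.553]
contact_force: [0.3, 0.3, 0.8]
gripper_width: 0.607
```

```bash
python3 st.py; python3 snap.py w8; python3 - <<'E'
from pts import *
W,ok,im,s=cloud("w8"); z=W[...,2]; X=W[...,0];Y=W[...,1]
m=ok&(abs(z-.098)<.006)&(np.hypot(X-.649,Y-.007)<.035)&(im.max(2)<110); p=W[m]; print(len(p))
if len(p)>20:
    print(cv2.minAreaRect((p[:,:2]*1000).astype(np.float32))); ev=np.linalg.eigh(np.cov(p[:,:2].T))[1][:,1]; print(p.mean(0),np.degrees(np.arctan2(ev[1],ev[0])))
E
```

```text
14.9 [0.6488 0.0071 0.1863] yaw_y -27.21 down [-0.003  0.    -1.   ] F [0.34 0.27 0.78] T [ 0.027 -0.044 -0.024] j6 0.429 w 0.6072290790667958
14.9 [0.6488 0.0071 0.1863] [[-0.003, 0.889, -0.457], [0.0, -0.457, -0.889], [-1.0, -0.003, 0.001]] [0.683 0.076 0.306]
1220
((649.4680786132812, 7.438102722167969), (43.48237228393555, 12.976531982421875), 64.58319091796875)
[0.65003104 0.00862722 0.09734373] 64.74137521586012
```

{"method": "step_arm", "body": {
  "steps": [
    [[0.03, 0, 0, -1.8, 100], [0.03, 0, 0, 0, 100], [0.03, 0, 0, 0, 100], [0, 0, 0, 0, 100], [0, 0, 0, 0, 100]]
  ]
}}

```text
clock: 15.45
position: [0.6485, 0.007, 0.1001]
eef_rot: [1.529, 0.965, -1.527]
contact_force: [-0.2, -1.0, 0.4]
gripper_width: 0.61
```

```bash
python3 st.py
```

```text
15.45 [0.6485 0.007  0.1001] yaw_y -25.41 down [ 0.001 -0.    -1.   ] F [-0.16 -1.05  0.43] T [ 0.005  0.047 -0.033] j6 0.397 w 0.6095315385559151
```

{"method": "step_arm", "body": {
  "steps": [
    [[0, 0, 0, 0, 255], [0, 0, 0, 0, 255], [0, 0, 0, 0, 255], [0, 0, 0, 0, 255], [0, 0, 0, 0, 255]]
  ],
  "force": 30
}}

```text
clock: 15.95
position: [0.6501, 0.0067, 0.1005]
eef_rot: [1.53, 0.963, -1.524]
contact_force: [2.0, -1.1, 7.2]
gripper_width: 0.147
```

```bash
python3 st.py
```

```text
15.95 [0.6501 0.0067 0.1005] yaw_y -25.43 down [ 0.004 -0.    -1.   ] F [ 2.01 -1.09  7.23] T [-0.145 -0.241 -0.015] j6 0.397 w 0.14739798137959795
```

{"method": "step_arm", "body": {
  "steps": [
    [[0, 0, 0, 8, 255], [0, 0, 0, 8, 255], [0, 0, 0, 0, 255], [0, 0, 0, 0, 255]]
  ]
}}

```text
clock: 16.35
position: [0.6502, 0.0067, 0.1005]
eef_rot: [1.721, 0.773, -1.715]
contact_force: [2.4, -1.0, 5.9]
gripper_width: 0.141
```

```bash
python3 st.py
```

```text
16.35 [0.6502 0.0067 0.1005] yaw_y -41.42 down [ 0.004 -0.001 -1.   ] F [ 2.39 -0.98  5.88] T [-0.175 -0.298  0.185] j6 0.677 w 0.14090916921763763
```

{"method": "step_arm", "body": {
  "steps": [
    [[0, 0, 0, 8, 255], [0, 0, 0, 0, 255], [0, 0, 0, 0, 255]]
  ]
}}

```text
clock: 16.65
position: [0.6502, 0.0067, 0.1005]
eef_rot: [1.813, 0.667, -1.806]
contact_force: [2.2, -1.3, 6.0]
gripper_width: 0.141
```

```bash
python3 st.py
```

```text
16.65 [0.6502 0.0067 0.1005] yaw_y -49.42 down [ 0.004 -0.001 -1.   ] F [ 2.22 -1.26  6.04] T [-0.191 -0.291  0.16 ] j6 0.816 w 0.1405531224034569
```

{"method": "step_arm", "body": {
  "steps": [
    [[0, 0, 0, 8, 255], [0, 0, 0, 0, 255], [0, 0, 0, 0, 255]]
  ]
}}

```text
clock: 16.95
position: [0.6502, 0.0066, 0.1005]
eef_rot: [1.902, 0.553, -1.894]
contact_force: [3.0, -1.5, 6.7]
gripper_width: 0.143
```

```bash
python3 st.py
```

```text
16.95 [0.6502 0.0066 0.1005] yaw_y -57.42 down [ 0.004 -0.001 -1.   ] F [ 2.99 -1.54  6.69] T [-0.167 -0.312  0.214] j6 0.956 w 0.14320055753425126
```

{"method": "step_arm", "body": {
  "steps": [
    [[0, 0, 0, 8, 255], [0, 0, 0, 0, 255], [0, 0, 0, 0, 255]]
  ]
}}

```text
clock: 17.25
position: [0.6502, 0.0066, 0.1004]
eef_rot: [1.988, 0.431, -1.98]
contact_force: [2.3, -1.3, 6.6]
gripper_width: 0.145
```

```bash
python3 st.py
```

```text
17.25 [0.6502 0.0066 0.1004] yaw_y -65.43 down [ 0.004 -0.001 -1.   ] F [ 2.26 -1.31  6.57] T [-0.179 -0.323  0.151] j6 1.096 w 0.14515782931151064
```

```bash
cat > tq.py <<'E'
from plant import robot
from h import *
L=[]
for i in range(8):
    L.append(robot.observe()["wrist_torque"][2]); robot.get_image("side")
s=robot.observe();L.append(s["wrist_torque"][2]);R=tool(s)
print(round(s["clock"],2),"yaw",np.degrees(np.arctan2(R[1,1],R[0,1])).round(2),"Tz",np.mean(L).round(4),"+-",(np.std(L)/3).round(4),"F",s["contact_force"].round(1),"j6",s["joint_pos"][5].round(2))
E
python3 tq.py
```

```text
17.65 yaw -65.42 Tz 0.1748 +- 0.0121 F [ 2.4 -1.5  6.9] j6 1.1
```

{"method": "step_arm", "body": {
  "steps": [
    [[0, 0, 0, 8, 255], [0, 0, 0, 0, 255], [0, 0, 0, 0, 255]]
  ]
}}

```text
clock: 17.95
position: [0.6502, 0.0066, 0.1004]
eef_rot: [2.07, 0.3, -2.061]
contact_force: [2.5, -1.2, 5.7]
gripper_width: 0.146
```

```bash
python3 tq.py
```

```text
18.35 yaw -73.41 Tz 0.1637 +- 0.0054 F [ 2.4 -0.6  7. ] j6 1.23
```

{"method": "step_arm", "body": {
  "steps": [
    [[0, 0, 0, 8, 255], [0, 0, 0, 0, 255], [0, 0, 0, 0, 255]]
  ]
}}

```text
clock: 18.65
position: [0.6502, 0.0066, 0.1004]
eef_rot: [2.148, 0.16, -2.138]
contact_force: [2.7, -1.8, 5.4]
gripper_width: 0.142
```

```bash
python3 tq.py
```

```text
19.05 yaw -81.41 Tz 0.1648 +- 0.0068 F [ 2.7 -1.7  6. ] j6 1.37
```

{"method": "step_arm", "body": {
  "steps": [
    [[0, 0, 0, 8, 255], [0, 0, 0, 0, 255], [0, 0, 0, 0, 255]]
  ]
}}

```text
clock: 19.35
position: [0.6502, 0.0066, 0.1005]
eef_rot: [2.221, 0.01, -2.211]
contact_force: [1.9, -1.5, 6.5]
gripper_width: 0.143
```

```bash
python3 tq.py
```

```text
19.75 yaw -89.41 Tz 0.1645 +- 0.0109 F [ 3.6 -1.   5.8] j6 1.51
```

The drag plateau reads 0.165 here, so I'll aim for about 0.1 above that. Continuing.

{"method": "step_arm", "body": {
  "steps": [
    [[0, 0, 0, 8, 255], [0, 0, 0, 0, 255], [0, 0, 0, 0, 255]]
  ]
}}

```text
clock: 20.05
position: [0.6502, 0.0065, 0.1005]
eef_rot: [-2.16, 0.14, 2.15]
contact_force: [3.0, -1.1, 6.1]
gripper_width: 0.139
```

```bash
python3 tq.py
```

```text
20.45 yaw -97.42 Tz 0.1674 +- 0.01 F [ 2.8 -2.4  5.2] j6 1.65
```

{"method": "step_arm", "body": {
  "steps": [
    [[0, 0, 0, 6, 255], [0, 0, 0, 0, 255], [0, 0, 0, 0, 255]]
  ]
}}

```text
clock: 20.75
position: [0.6502, 0.0065, 0.1005]
eef_rot: [-2.102, 0.247, 2.092]
contact_force: [2.2, -1.7, 6.0]
gripper_width: 0.141
```

```bash
python3 tq.py
```

```text
21.15 yaw -103.42 Tz 0.196 +- 0.0061 F [ 2.7 -1.1  6.5] j6 1.76
```

{"method": "step_arm", "body": {
  "steps": [
    [[0, 0, 0, 6, 255], [0, 0, 0, 0, 255], [0, 0, 0, 0, 255]]
  ]
}}

```text
clock: 21.45
position: [0.6502, 0.0065, 0.1005]
eef_rot: [-2.042, 0.349, 2.033]
contact_force: [2.9, -1.4, 6.2]
gripper_width: 0.146
```

```bash
python3 tq.py
```

```text
21.85 yaw -109.42 Tz 0.2087 +- 0.0098 F [ 2.  -1.8  5.9] j6 1.86
```

{"method": "step_arm", "body": {
  "steps": [
    [[0, 0, 0, 6, 255], [0, 0, 0, 0, 255], [0, 0, 0, 0, 255]]
  ]
}}

```text
clock: 22.15
position: [0.6502, 0.0066, 0.1004]
eef_rot: [-1.98, 0.445, 1.971]
contact_force: [2.7, -0.6, 5.8]
gripper_width: 0.146
```

```bash
python3 tq.py
```

```text
22.55 yaw -115.41 Tz 0.2156 +- 0.009 F [ 3.1 -0.5  6.5] j6 1.97
```

{"method": "step_arm", "body": {
  "steps": [
    [[0, 0, 0, 3, 255], [0, 0, 0, 0, 255], [0, 0, 0, 0, 255]]
  ]
}}

```text
clock: 22.85
position: [0.6502, 0.0065, 0.1004]
eef_rot: [-1.948, 0.492, 1.939]
contact_force: [2.3, -2.8, 6.4]
gripper_width: 0.143
```

```bash
python3 tq.py; python3 tq.py
```

```text
23.25 yaw -118.41 Tz 0.293 +- 0.0101 F [ 2.5 -1.7  5.9] j6 2.02
23.65 yaw -118.41 Tz 0.2669 +- 0.0127 F [ 1.7 -0.7  6.7] j6 2.02
```

It now reads about 0.28, that is 0.11 above drag, and lies 20° past the onset. Both point to about 0.32 N m true. I'll unwind the hub so it doesn't snap, then release, rise and check.

{"method": "step_arm", "body": {
  "steps": [
    [[0, 0, 0, -8, 255], [0, 0, 0, -8, 255], [0, 0, 0, 0, 255], [0, 0, 0, 0, 100], [0, 0, 0, 0, 100]]
  ]
}}

```text
clock: 24.15
position: [0.6485, 0.007, 0.0979]
eef_rot: [-2.105, 0.229, 2.108]
contact_force: [-0.3, -0.2, 0.3]
gripper_width: 0.476
```

{"method": "step_arm", "body": {
  "steps": [
    [[0, 0, 0, 0, 100], [-0.03, 0, 0, 0, 100], [-0.04, 0, 0, 0, 100], [-0.04, 0, 0, 0, 100], [0, 0, 0, 0, 100]]
  ]
}}

```text
clock: 24.65
position: [0.6509, 0.0069, 0.2159]
eef_rot: [-2.119, 0.228, 2.094]
contact_force: [0.5, 0.2, 0.5]
gripper_width: 0.612
```

```bash
python3 st.py
```

```text
24.65 [0.6509 0.0069 0.2159] yaw_y -102.42 down [ 0.011 -0.001 -1.   ] F [0.53 0.25 0.45] T [0.003 0.043 0.002] j6 1.741 w 0.6120564001509345
```

{"method": "step_arm", "body": {
  "steps": [
    [[0, 0.0086, 0.0392, 0, 100], [0, 0.0086, 0.0392, 0, 100], [0, 0.0086, 0.0392, 0, 100], [0, 0.0086, 0.0392, 0, 100], [0, 0.0086, 0.0392, 0, 100]]
  ]
}}

```text
clock: 25.15
position: [0.4463, 0.0072, 0.2074]
eef_rot: [-2.106, 0.229, 2.108]
contact_force: [-0.4, 0.8, 0.9]
gripper_width: 0.61
```

{"method": "step_arm", "body": {
  "steps": [
    [[0, 0.0086, 0.0392, 0, 100], [0, 0.0086, 0.0392, 0, 100], [0, 0, 0, 0, 100], [0, 0, 0, 0, 100]]
  ]
}}

```text
clock: 25.55
position: [0.3678, 0.0072, 0.2084]
eef_rot: [-2.108, 0.229, 2.105]
contact_force: [-0.4, -0.1, -0.2]
gripper_width: 0.607
```

```bash
python3 st.py; python3 snap.py w9; python3 ang.py w9 2>&1 | cut -c1-330
```

```text
25.55 [0.3678 0.0072 0.2084] yaw_y -102.43 down [ 0.001 -0.    -1.   ] F [-0.35 -0.09 -0.18] T [ 0.023 -0.034  0.018] j6 1.707 w 0.607157669337044
25.55 [0.3678 0.0072 0.2084] [[0.001, -0.215, -0.977], [-0.0, -0.977, 0.215], [-1.0, -0.0, -0.001]] [ 0.441 -0.009  0.328]
w9 red 192 z 0.0172 r 0.1191 0.1413 ang mean 181.95 mid 181.9 near r118: 181.94 [(np.float64(0.115), 181.98), (np.float64(0.12), 181.92), (np.float64(0.125), 181.98), (np.float64(0.13), 181.95), (np.float64(0.135), 181.93), (np.float64(0.14), 181.93)]
w9 yel 271 z 0.0299 r 0.0982 0.1184 ang mean 181.85 mid 181.8 near r118: 181.82 [(np.float64(0.095), 181.72), (np.float64(0.1), 181.84), (np.float64(0.105), 181.88), (np.float64(0.11), 181.89), (np.float64(0.115), 181.82)]
```

View pics/w9.png

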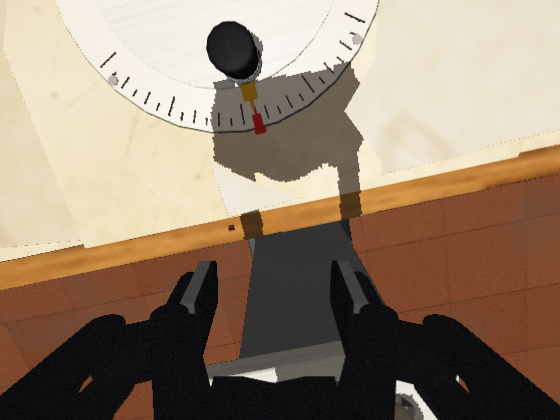

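w9 shows the yellow pointer at (249,92) running straight to the red mark at (259,123), a difference of about 0.1°. One last check of the vial and bottles, then I hand in.

```bash
python3 - <<'E'
from h import *
from plant import robot
a=cv2.imread("pics/side0.png"); b,_=robot.get_image("side"); cv2.imwrite("pics/side1.png",b)
for n,(x0,y0,x1,y1) in dict(vial=(282,205,294,224),green=(150,255,190,315),brown=(180,175,220,222),yellowcap=(330,128,356,168)).items():
    print(n,cv2.absdiff(a,b)[y0:y1,x0:x1].mean().round(1))
robot.close_job()
E
```

```text
vial 14.0
green 12.9
brown 10.8
yellowcap 39.5
the job is handed in; nothing more can be done
```

View pics/side1.png

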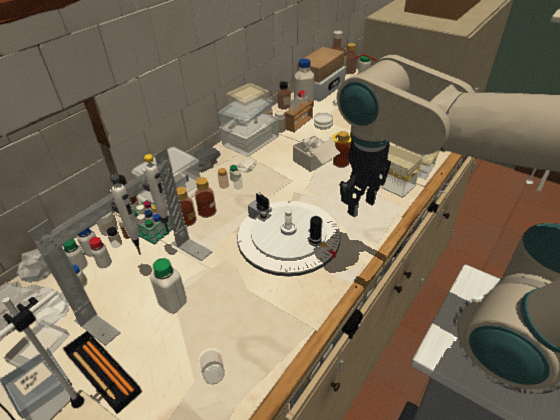

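The job is done and handed in at about 26 s of the allowed 72 s; the arm was clear of everything at hand-in. The final side picture shows the vial upright at (288,218) and the bottles where they stood.

- **Loosening:** I turned the knob about 84° until the torque levelled at the thread drag, 0.22 N m. My first grip pinched the hub under the bar, so I opened, rose 7 mm and gripped again.
- **Swing:** I swung the head about 44° to the mark with the clamp loose; tangential force read up to about 4 N, settling to nearly zero on release.
- **Retightening:** I tightened by feel to 0.11 N m above the drag plateau and 20° past the point where the shoe touched. That comes to about 0.32 N m.
- **Last check:** from close up after release, the pointer stood at 181.8° and the mark at 181.9°.

**Disagreements:**
- The torque sensor read low while tightening. Drag showed as 0.165 instead of 0.22 N m, and the final readings were 0.27 to 0.29. I therefore set the torque by its rise above drag, not by the absolute reading.
- The automatic picture comparison of the vial and bottles showed small differences everywhere (11–14 levels, 40 at one bottle now beside the gripper). I put these down to light and the arm in view, and relied on the picture itself.
- I did not test the hold by pushing the head.

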